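# Lock the post foot with the flip-lever clamp bolt

## Task

Fasten the foot plate of the post holder: screw the clamp bolt clockwise by its upright lever until it is snug on the plate, let go of it, then fold the lever down flat to lock it. Snug means clearly beyond the first touch but never cranked hard, and the other glassware on the worktop stays where it is.

Things in the scene. Friction and masses are not known exactly. Their poses are not given: they have to be found in the camera images.
- base: Fixed aluminium bench fixture, a flat slab 120 x 210 x 20 mm, its long side along its y; origin on its underside, below the bolt, 95 mm from one end and 115 mm from the other (+y), z up. Two ridges (tops 32 mm above the underside, at x = +-36 mm, y = -25 to +100 mm) hold the foot plate between them.
- bolt_seat (a point): Point on the slab's top where the bolt goes in (fixture x = y = 0). Round it lies the loose steel foot plate, 60 x 136 x 10 mm (fixture y = -30 to +106 mm), with a post socket 34 mm wide at y = +86 mm, 41 mm tall above this point. The plate lies on packing of unmeasured thickness: its top is 11.4 to 14.6 mm above this point, different every time.
- bolt: Upright clamp bolt with flip lever and a 42 mm round pressure washer. Origin on its axis, at the lever's hinge pin; z up, y along the pin, x the direction in which the lever folds. Cheeks round the pin reach 7 mm above it and 11 mm to each side along y. Right-hand thread: a turn clockwise from above lowers it 10 mm. At first the washer hangs 0.3 to 4.8 mm clear of the plate.
- bolt_pivot (a point): The hinge pin's middle (the bolt's origin); the washer is 22 mm below, sprung: from touch its press on the plate grows 30 N per radian of turn. Turning takes 0.08 N m free, plus some 0.01 N m per newton of press; 0.3 to 0.45 N m is snug. The lever twists 0.4 rad per N m about the bolt's axis and springs back when let go. Folding adds 23 N of press.
- lever (a joint): Flip lever of the bolt: 0 upright (as at the start), 1.57 folded flat towards the bolt's +x, against its stop. It stays where it is left; its hinge friction is 0.15 N m. To turn the bolt, pinch the upright lever across its 10 mm thickness.
- lever_tip (a point): Free end of the lever, 60 mm from the hinge pin. The lever is a flat steel bar 10 mm thick (along the bolt's y) and, when upright, 20 mm wide (along the bolt's x) from 18 mm above the pin to its end, 15 mm wide below.
- petri_dish: lidded round dish, 73 mm across, 15 mm tall, beside the fixture; a bystander; origin at the underside, z up
- stopper_bottle: clear stoppered bottle, 59 mm across, 140 mm tall; a bystander; origin at the underside, z up
- flask: conical flask, 75 mm across, 114 mm tall; a bystander; origin at the underside, z up

How it is judged (in metres and radians):
On the way, in this order (a step that is already met when the one before it is completed fails the run):
1. the bolt, let go by the gripper and with its lever still upright (within 0.3 rad), is snug: it presses on the foot plate with 15 to 45 N (contact force between bolt and anything else between 15 and 45 N and contact force between bolt and the fingers below 0.1 N and contact force between bolt and the arm below 0.1 N and value of joint lever below 0.3 rad), for 0.2 s.
2. the lever is folded down (beyond 1.4 rad) (value of joint lever above 1.4 rad), for 0.2 s.
At the end, for the whole second after the job is handed in: the lever is folded flat (beyond 1.4 rad) and the bolt presses on the foot plate with 33 to 72 N (value of joint lever above 1.4 rad and contact force between bolt and anything else between 33 and 72 N); the robot touches nothing.
It fails at once if a bystander (dish, stoppered bottle or flask) is moved by more than 30 mm (distance of any of petri_dish, stopper_bottle, flask from where it was at the start of the episode above 0.03 m).
It fails at once if the arm rams the fixture with more than 40 N (contact force between the arm and base above 40 N).
It also fails if it takes over 72 s, if anything falls off the work surface, if the arm or the gripper's body presses on something with over 40 N, if the wrist force passes 120 N, or if a joint passes its speed limit or range.

## Robot

A 6-joint arm with a two-finger parallel gripper is mounted at the origin on a cart in front of the work surface, level with it; the furniture and walls round the work are solid. World frame = base frame: x ahead of the robot, y to its left, z up, the work surface at z = 0. Lengths are in m, angles in degrees, forces in N, time in s.
With the tool pointing down it reaches from about 0.4 to 0.825 m from the base axis. Payload 7 kg.
Tool frame: the origin (TCP) lies at the very end of the fingers, on their centre line; the grasp point (between the pads) lies 19 mm behind it; x points along the fingers, z is the direction in which the jaws open and shut, and the axes are right-handed (so a half turn about x gives the same grasp; the last joint's range is limited). The gripper opens to 88 mm and grips with 3 to 60 N. Pads are 19 mm wide; open, the fingers measure 130 mm over their backs; the gripper's body (78 mm by 193 mm) begins 47 mm behind the grasp point.
Start: joints at [-60.556, 20.546, 0.682, 0, -70.136, -16.507], TCP at [0.151, -0.658, 0.227] pointing down, gripper open.
Joint ranges: [-176.03, 176.03], [-82.01, 121.73], [-58.28, 71.71], [-173.87, 95.51], [-174.79, -0.11], [-173.66, 173.66]. Speed limits (degrees/s): [136.94, 136.94, 172.46, 180, 180, 180].

## Interface

Orientations are given as [roll, pitch, yaw] about the fixed x, y, z axes, in that order (R = Rz(yaw) Ry(pitch) Rx(roll)).
In Python, from plant import sensors, cams, workorder gives the robot as it stands. The module is installed in compiled form; this text tells all that it offers.
- The arm moves only by the shell command python3 -m handwheel 'ROWS' [OPENING] [FORCE]. ROWS is JSON, one flat list of numbers, 4 for each row, row after row: the shift along the tool's x, y, z in cm, then the turn about the tool's x in degrees. A call has exactly 10 rows; each row is the pose to reach, as a shift and turn from the pose commanded when the call began, along the tool's axes at that moment; what a row does not reach only later rows make up. A row lasts 1/8 s, in which the tool goes at most 62.5 mm and 10.7 degrees, less where a joint would pass 70% of its speed; a pose out of reach is approached as far as the arm can. A call with a gripper value outside its range is refused whole. OPENING is the finger opening in cm, from 0 to 8.76, set as the call begins (- or left out, the last holds). The fingers move at their own pace and stop on an object; FORCE is the grip in N (left out, the last holds). Time passes only in rows, so rows that repeat a pose let the fingers close, or fill a call up. It gives the time, the measured TCP pose, the force and the opening at its end, in the units of the state.
- sensors.get_state(): the state, without advancing time (a new reading comes with each control period).
- cams.capture(name): name is "scene" or "top"; returns a dict with "image" (384x512x3 uint8, red, green, blue), "fov_y" (degrees; the focal length in pixels is half the picture's height over the tangent of half this angle, whatever the lens; pixels are square), "cx", "cy" (the principal point, pixels), "D" ([k1, k2, p1, p2, k3] as OpenCV has them; the pictures are not rectified), "xyz" and "rotation" of the camera in the world. Camera axes: x right, y down, z forward; pixel columns grow to the right and rows downward; lengths in m; the calibration is good to about 2 mm. A picture is of the moment at which its call begins. There is no depth.
- workorder.close_job(): hands the job in, once; it reports no verdict.
The state is a dict: "time_s": time; "joints": joint angles; "qd": joint speeds; "joint_torque": joint torques, N m; "tcp_pos": TCP position; "eef_rot": TCP orientation; "contact_force": force on the tool from outside, world axes, zero at the start; "moment": the same for the moment, N m; "gripper_width": finger opening in m.
Only numpy, scipy, OpenCV 4.12 (cv2) and the standard library are available. Lean on these libraries where they do the work, as an engineer would, in place of code of your own. Each camera call takes 0.05 s, during which the arm holds its last target.

## Working session

There is one attempt and no reset: what is moved stays moved. The work goes in short steps, Python scripts to look and compute and a shell command to move; the robot and the scene stay as the last step left them, time stands still between calls to the robot, and variables do not carry over. Pictures are saved under pics/ and viewed, and the job is handed in when it is done.

```bash
mkdir -p pics; ls
python3 - <<'E'
from plant import sensors,cams
import cv2,pickle
print(sensors.get_state())
for n in("scene","top"):
    c=cams.capture(n); pickle.dump(c,open(f"pics/{n}0.pkl","wb"))
    cv2.imwrite(f"pics/{n}0.png",c["image"][:,:,::-1])
    print({k:v for k,v in c.items() if k!="image"})
E
```

```text
pics
{'time_s': 0.0, 'joints': array([-6.05539527e+01,  2.05909311e+01,  6.32016545e-01, -1.84894658e-02,
       -7.01338002e+01, -1.65078822e+01]), 'qd': array([-0.06680692, -0.03220078, -0.05510162, -0.02874756, -0.00203851,
       -0.00927741]), 'joint_torque': array([ 8.24567924e-04, -5.82715130e+01,  2.93059623e+01,  6.99720874e+00,
        6.83120350e-03, -2.33952396e-04]), 'tcp_pos': array([ 0.1509975 , -0.65739274,  0.22562014]), 'eef_rot': array([  5.89136358,  89.90566951, 108.82323143]), 'contact_force': array([-0.63294314,  0.2833777 , -0.62338221]), 'moment': array([-0.00804253,  0.02083044,  0.00179048]), 'gripper_width': 0.08782717808028326}
{'fov_y': 45.576479800253985, 'cx': 253.26838361007827, 'cy': 188.0773876400502, 'D': array([-0.06589936,  0.        ,  0.        ,  0.        ,  0.        ]), 'xyz': array([0.03926874, 0.65113504, 0.90872425]), 'rotation': array([-132.18956957,    1.23600817, -150.52661265])}
{'fov_y': 47.10419763225265, 'cx': 252.6472558177894, 'cy': 195.88561248919183, 'D': array([0.04730936, 0.        , 0.        , 0.        , 0.        ]), 'xyz': array([ 0.33573432, -0.14087529,  1.2091706 ]), 'rotation': array([-171.7470986 ,    0.98682609,  -90.41021542])}
```

View pics/scene0.png

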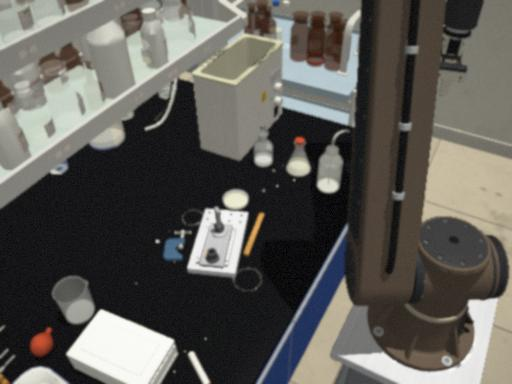

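View pics/top0.png

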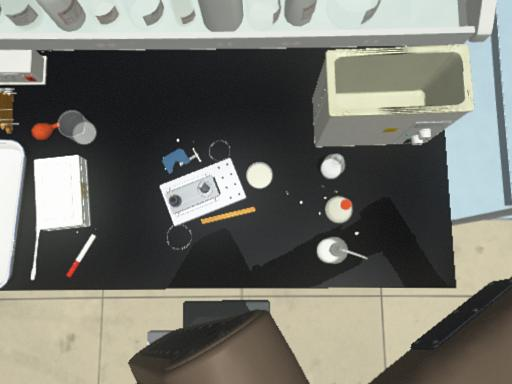

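The fixture sits at about (202,192) in the top view and (218,242) in the scene view. The dish is at top (259,175). The bottle, flask and wash bottle are at the right. Next I'll zoom in.

```bash
cat > h.py <<'E'
import numpy as np,cv2,pickle
from scipy.spatial.transform import Rotation as R
def K(c):
    f=c["image"].shape[0]/2/np.tan(np.radians(c["fov_y"]/2)); return np.array([[f,0,c["cx"]],[0,f,c["cy"]],[0,0,1]])
def Rot(c): return R.from_euler("xyz",c["rotation"],degrees=True).as_matrix()
def ray(c,uv):
    p=cv2.undistortPoints(np.array([[uv]],float),K(c),c["D"])[0,0]
    return Rot(c)@np.array([p[0],p[1],1])
def atz(c,uv,z):
    d=ray(c,uv); return c["xyz"]+d*(z-c["xyz"][2])/d[2]
def proj(c,P):
    P=np.atleast_2d(P).astype(float); r=Rot(c).T
    return cv2.projectPoints(P,cv2.Rodrigues(r)[0],-r@c["xyz"],K(c),c["D"])[0][:,0]
def crop(c,box,s,name,pts=None):
    x0,y0,x1,y1=box; im=c["image"][y0:y1,x0:x1,::-1]
    im=cv2.resize(im,None,fx=s,fy=s,interpolation=cv2.INTER_CUBIC)
    if pts is not None:
        for u,v in pts: cv2.circle(im,(int((u-x0+.5)*s),int((v-y0+.5)*s)),2,(0,0,255),-1)
    for u in range(x0-x0%10+10,x1,10): cv2.putText(im,str(u),(int((u-x0+.5)*s)-8,8),0,.3,(0,255,255)); cv2.line(im,(int((u-x0+.5)*s),10),(int((u-x0+.5)*s),14),(0,255,255))
    for v in range(y0-y0%10+10,y1,10): cv2.putText(im,str(v),(0,int((v-y0+.5)*s)+3),0,.3,(0,255,255))
    cv2.imwrite(name,im)
def load(n): return pickle.load(open(n,"rb"))
E
python3 - <<'E'
from h import *
t=load("pics/top0.pkl");s=load("pics/scene0.pkl")
crop(t,(150,135,280,235),6,"pics/t1.png"); crop(s,(165,180,275,290),5,"pics/s1.png")
E
```

```text
(no output)
```

View pics/t1.png

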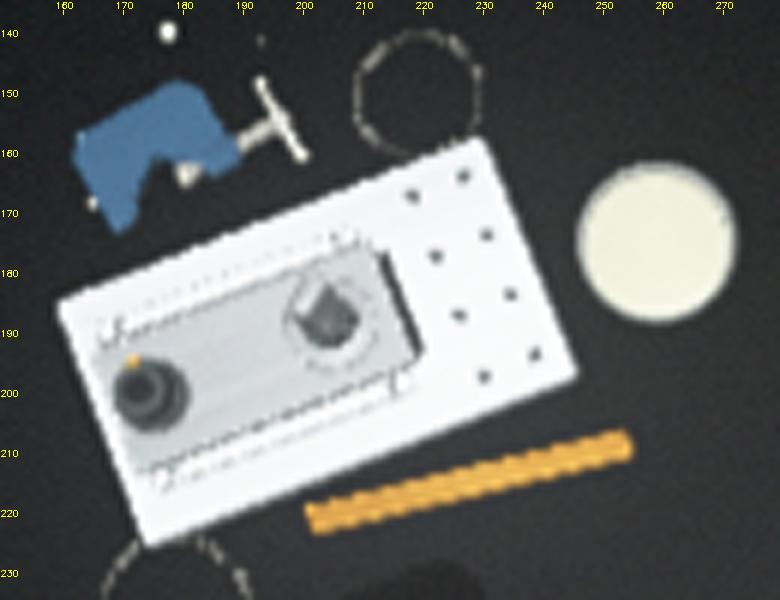

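View pics/s1.png

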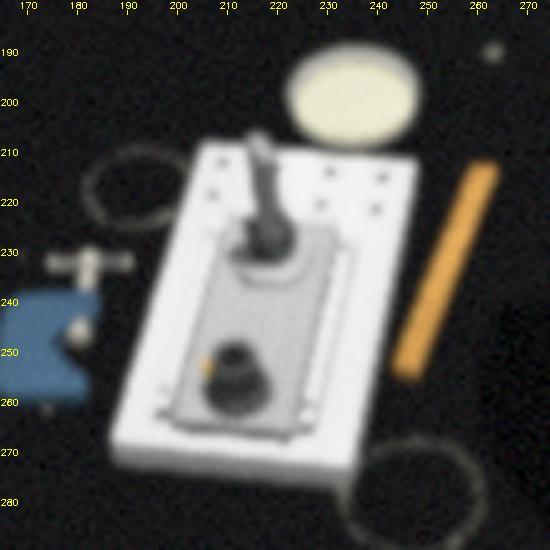

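```bash
cat > fit.py <<'E'
from h import *
from scipy.optimize import least_squares
t=load("pics/top0.pkl");s=load("pics/scene0.pkl")
tc=np.array([(159,184.5),(230,157.5),(245.7,197),(174,225.3)])
mod=np.array([(-60,115,20),(-60,-95,20),(60,-95,20),(60,115,20)])/1e3
sc=np.array([(247.3,211.5),(205,208.3),(187,266.5),(235,273)])
print([atz(t,p,.02).round(4) for p in tc]); print([atz(s,p,.02).round(4) for p in sc])
def W(q): 
    return lambda m: np.array([q[0],q[1],0])+m@R.from_euler("z",q[2]).as_matrix().T
E
python3 - <<'E'
exec(open('fit.py').read())
E
```

```text
[array([0.5424, 0.135 , 0.02  ]), array([ 0.6162, -0.0598,  0.02  ]), array([ 0.5055, -0.1027,  0.02  ]), array([0.43  , 0.0918, 0.02  ])]
[array([ 0.5059, -0.1022,  0.02  ]), array([ 0.6155, -0.0574,  0.02  ]), array([0.541 , 0.1326, 0.02  ]), array([0.4274, 0.0929, 0.02  ])]
```

```bash
cat >> fit.py <<'E'
mod=np.array([(60,115,20),(60,-95,20),(-60,-95,20),(-60,115,20)])/1e3
order=[2,1,0,3] # scene corners -> mod idx
def res(q):
    w=W(q)(mod); return np.r_[(proj(t,w)-tc).ravel(),(proj(s,w[order])-sc).ravel()]
f=least_squares(res,[.53,.02,.36]); q=f.x
E
python3 - <<'E'
exec(open('fit.py').read())
print(q[:2],np.degrees(q[2]),f.fun.reshape(-1,2).round(1))
E
```

```text
[array([0.5424, 0.135 , 0.02  ]), array([ 0.6162, -0.0598,  0.02  ]), array([ 0.5055, -0.1027,  0.02  ]), array([0.43  , 0.0918, 0.02  ])]
[array([ 0.5059, -0.1022,  0.02  ]), array([ 0.6155, -0.0574,  0.02  ]), array([0.541 , 0.1326, 0.02  ]), array([0.4274, 0.0929, 0.02  ])]
[0.52667473 0.00670589] 21.283390333009716 [[-0.2  0.6]
 [ 0.1 -0.3]
 [ 0.3  0.1]
 [-0.1  0.4]
 [ 0.4 -0.2]
 [ 0.1 -0.8]
 [-0.7  0.9]
 [-0.4 -0.5]]
```

```bash
python3 - <<'E' | tail -4
exec(open('fit.py').read())
def lever(yaw,zp):
    pts=[]
    for z in (.018,.060):
        for x,y in((-.01,-.005),(.01,-.005),(.01,.005),(-.01,.005)): pts.append((x,y,z))
    P=np.array(pts)@R.from_euler("z",yaw,degrees=True).as_matrix().T
    return P+[q[0],q[1],zp]
def mk(c,box,sc_,yaws,name):
    x0,y0,x1,y1=box; tiles=[]
    for yw in yaws:
        im=cv2.resize(c["image"][y0:y1,x0:x1,::-1],None,fx=sc_,fy=sc_,interpolation=cv2.INTER_CUBIC)
        if yw is not None:
            p=((proj(c,lever(yw,.0575))-[x0,y0]+.5)*sc_).astype(np.int32)
            cv2.polylines(im,[p[:4]],True,(0,0,255)); cv2.polylines(im,[p[4:]],True,(0,255,0))
            cv2.putText(im,str(yw),(3,12),0,.4,(255,0,0))
        tiles.append(im)
    n=len(tiles)//2
    cv2.imwrite(name,np.vstack([np.hstack(tiles[:n]),np.hstack(tiles[n:])]))
ys=[None,0,30,60,90,120,150,None]
mk(t,(190,172,216,202),7,ys,"pics/lt.png"); mk(s,(200,198,236,246),5,ys,"pics/ls.png")
E
```

```text
[array([0.5424, 0.135 , 0.02  ]), array([ 0.6162, -0.0598,  0.02  ]), array([ 0.5055, -0.1027,  0.02  ]), array([0.43  , 0.0918, 0.02  ])]
[array([ 0.5059, -0.1022,  0.02  ]), array([ 0.6155, -0.0574,  0.02  ]), array([0.541 , 0.1326, 0.02  ]), array([0.4274, 0.0929, 0.02  ])]
```

View pics/lt.png

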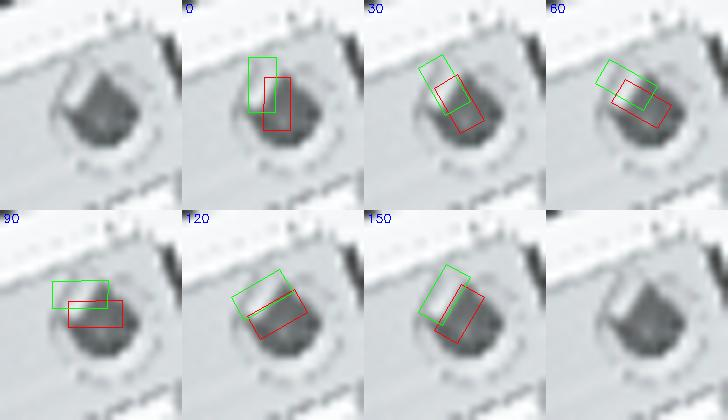

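View pics/ls.png

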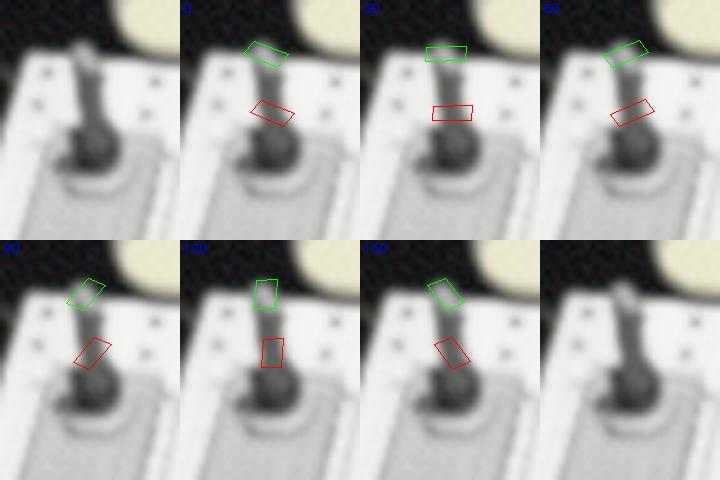

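```bash
python3 - <<'E' | tail -4
exec(open('fit.py').read())
def lever(yaw,zp):
    pts=[]
    for h,z in ((.01,.018),(.01,.060)):
        for x,y in((-h,-.005),(h,-.005),(h,.005),(-h,.005)): pts.append((x,y,z))
    for x,y in((-.011,-.011),(.011,-.011),(.011,.011),(-.011,.011)): pts.append((x,y,0))
    P=np.array(pts)@R.from_euler("z",yaw,degrees=True).as_matrix().T
    return P+[q[0],q[1],zp]
def mk(c,box,sc_,yaws,name):
    x0,y0,x1,y1=box; tiles=[]
    for yw in yaws:
        im=cv2.resize(c["image"][y0:y1,x0:x1,::-1],None,fx=sc_,fy=sc_,interpolation=cv2.INTER_CUBIC)
        if yw is not None:
            p=((proj(c,lever(yw,.0575))-[x0,y0]+.5)*sc_).astype(np.int32)
            cv2.polylines(im,[p[:4]],True,(0,0,255)); cv2.polylines(im,[p[4:8]],True,(0,255,0)); cv2.polylines(im,[p[8:]],True,(255,0,0))
            cv2.putText(im,str(yw),(3,12),0,.4,(255,0,0))
        tiles.append(im)
    return np.hstack(tiles)
ys=[None,135,145,155]
a=mk(t,(192,172,215,202),8,ys,0); b=mk(s,(204,202,232,243),7,ys,0)
w=max(a.shape[1],b.shape[1]); pad=lambda i:cv2.copyMakeBorder(i,0,0,0,w-i.shape[1],0)
cv2.imwrite("pics/l2.png",np.vstack([pad(a),pad(b)]))
for z in(.04,.05,.0575): print(z,atz(s,(211.5,230.5),z)-[q[0],q[1],0])
E
```

```text
[array([ 0.5059, -0.1022,  0.02  ]), array([ 0.6155, -0.0574,  0.02  ]), array([0.541 , 0.1326, 0.02  ]), array([0.4274, 0.0929, 0.02  ])]
0.04 [0.01548284 0.01157277 0.04      ]
0.05 [0.00969402 0.01885767 0.05      ]
0.0575 [0.00535241 0.02432134 0.0575    ]
```

View pics/l2.png

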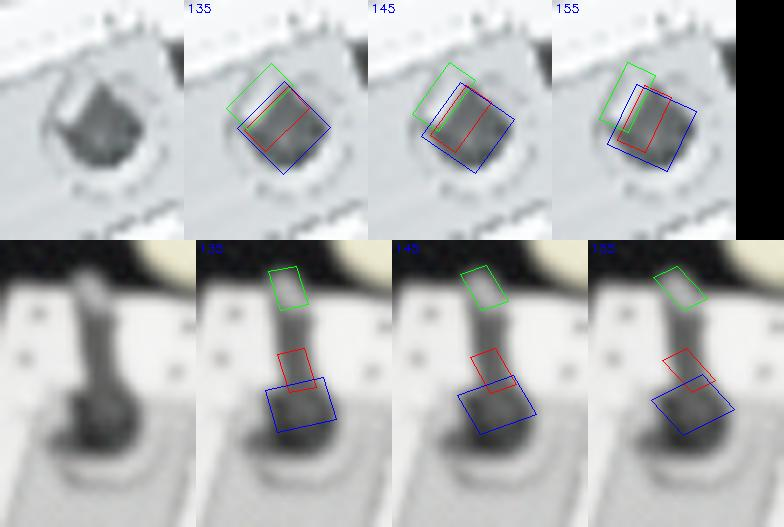

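Run:
```python
from h import *
M=R.from_euler("xyz",[5.89136358,89.90566951,108.82323143],degrees=True).as_matrix()
print(M.round(3)); psi=np.degrees(np.arctan2(M[1,2],M[0,2])); print("heading z",psi)
p0=psi+60.556-16.507
for tgt in(55,-125,235): print(tgt,"j6 =",.7+p0-tgt, "turn cw from now",psi-tgt)
d=np.array([.5267,.0067,.16])-[.151,-.6574,.2256]
print("tool shift",M.T@d, np.hypot(.151,.658),np.hypot(.5267,.0067))
```

```text
[[-0.001 -0.975 -0.224]
 [ 0.002 -0.224  0.975]
 [-1.     0.     0.002]]
heading z 102.93185992170523
55 j6 = 92.6808599217052 turn cw from now 47.931859921705225
-125 j6 = 272.6808599217052 turn cw from now 227.9318599217052
235 j6 = -87.3191400782948 turn cw from now -132.0681400782948
tool shift [ 0.06643522 -0.51480266  0.56306949] 0.6751036957386621 0.5267426126677051
```

```bash
python3 -m handwheel '[-4,0,0,-10,-6,-2,2,-20,-6,-6,6,-30,-6,-10,10.5,-40,-6,-14,15,-50,-6,-18,19.5,-60,-6,-22,24,-70,-6,-26,28.5,-80,-6,-30,33,-90,-6,-34,37.5,-100]' 8.76 60
python3 - <<'E'
from plant import sensors
from h import *
s=sensors.get_state(); print(s["joints"].round(1),s["tcp_pos"],s["contact_force"],s["moment"])
M=R.from_euler("xyz",s["eef_rot"],degrees=True).as_matrix()
psi=np.degrees(np.arctan2(M[1,2],M[0,2])); print(psi,M.round(3))
print(M.T@(np.array([.5267,.0067,.2])-s["tcp_pos"]), psi-235)
E
```

```text
time_s: 1.35
tcp_pos: [0.3989, -0.2143, 0.2866]
eef_rot: [167.2, 90.0, 10.4]
contact_force: [1.3, -0.7, -0.4]
gripper_width: 0.0875
[ -3.2  -3.2 -20.1  -0.  -73.1  26.5] [ 0.39888787 -0.21434602  0.28662545] [ 1.31489015 -0.65477019 -0.35329966] [-0.08332998 -0.08565454  0.03094622]
-156.72984053489776 [[ 0.     0.395 -0.919]
 [ 0.    -0.919 -0.395]
 [-1.     0.    -0.   ]]
[ 0.0866939  -0.15257801 -0.20470801] -391.7298405348978
```

```bash
python3 -m handwheel '[0,-3,-4,-9,0,-6,-8,-18,0,-9,-12,-27,2,-12,-16,-31.7,4,-15.26,-20.47,-31.7,7,-15.26,-20.47,-31.7,10,-15.26,-20.47,-31.7,12.5,-15.26,-20.47,-31.7,13.7,-15.26,-20.47,-31.7,13.7,-15.26,-20.47,-31.7]'
cat > st.py <<'E'
from plant import sensors,cams
from h import *
s=sensors.get_state(); print(round(s["time_s"],2),s["joints"].round(1),s["tcp_pos"].round(4),s["contact_force"].round(2),s["moment"].round(3),round(s["gripper_width"],4))
M=R.from_euler("xyz",s["eef_rot"],degrees=True).as_matrix()
psi=np.degrees(np.arctan2(M[1,2],M[0,2]))%360; print("psi",psi)
E
cat st.py - <<'E' >x.py
for n,b,k in(("scene",(165,130,275,270),4),("top",(150,135,280,235),6)):
    c=cams.capture(n); crop(c,b,k,f"pics/{n}_a.png",proj(c,[[.5267,.0067,.1175],s["tcp_pos"]]))
E
python3 x.py
```

```text
time_s: 2.6
tcp_pos: [0.5272, 0.0039, 0.1491]
eef_rot: [-32.7, 89.9, -158.1]
contact_force: [0.0, -0.0, 0.9]
gripper_width: 0.0877
2.6 [ 21.8  10.5 -24.    0.  -55.5  32.9] [0.5272 0.0039 0.1491] [ 0.02 -0.02  0.94] [-0.006  0.158  0.008] 0.0877
psi 234.63169124367266
```

View pics/scene_a.png

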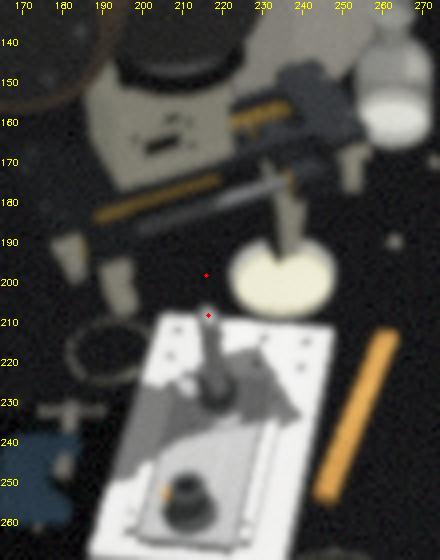

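View pics/top_a.png

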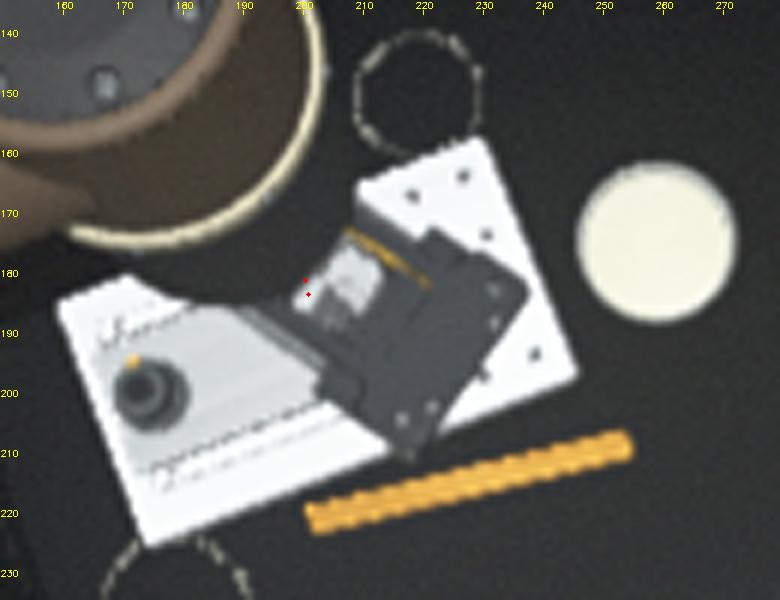

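```bash
python3 -m handwheel '[2,0,0,0,3,0,0,0,4,0,0,0,5,0,0,0,6,0,0,0,6.6,0,0,0,7.1,0,0,0,7.1,0,0,0,7.1,0,0,0,7.1,0,0,0]'; cat st.py - <<'E' >x.py
print("to bolt in tool",M.T@(np.array([.5267,.0067,.078])-s["tcp_pos"])*100)
for n,b,k in(("scene",(165,130,275,270),4),):
    c=cams.capture(n); crop(c,b,k,f"pics/{n}_b.png",proj(c,[[.5267,.0067,.1175],s["tcp_pos"]]))
E
python3 x.py
```

```text
time_s: 3.95
tcp_pos: [0.5277, 0.0041, 0.0789]
eef_rot: [142.7, 90.0, 17.3]
contact_force: [-0.8, -0.3, 0.9]
gripper_width: 0.0874
3.95 [ 21.8  15.3 -28.8   0.  -45.9  32.9] [0.5277 0.0041 0.0789] [-0.75 -0.32  0.88] [-0.006  0.119  0.034] 0.0874
psi 234.63704764951908
to bolt in tool [ 0.08520563 -0.23511995 -0.15135948]
```

View pics/scene_b.png

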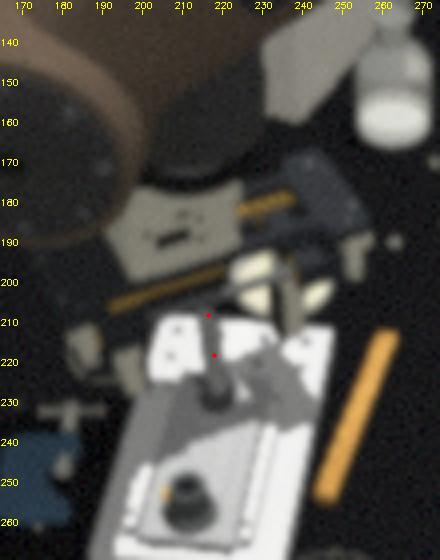

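```bash
python3 -m handwheel '[0,-0.24,-0.15,0,0,-0.24,-0.15,0,0,-0.24,-0.15,0,0,-0.24,-0.15,0,0,-0.24,-0.15,0,0,-0.24,-0.15,0,0,-0.24,-0.15,0,0,-0.24,-0.15,0,0,-0.24,-0.15,0,0,-0.24,-0.15,0]' 0.5 8; python3 st.py
```

```text
time_s: 5.25
tcp_pos: [0.5256, 0.0061, 0.0784]
eef_rot: [-29.2, 89.9, -154.6]
contact_force: [-2.5, -3.2, 2.6]
gripper_width: 0.0102
5.25 [ 22.1  15.2 -29.    0.  -45.9  32.6] [0.5256 0.0061 0.0784] [-2.46 -3.24  2.64] [-1.42   1.458  0.018] 0.0102
psi 234.6280267873322
```

```bash
python3 -m handwheel '[0,0,0.12,0,0,0,0.12,0,0,0,0.12,0,0.01,0,0.12,4,0.03,0,0.12,10,0.05,0,0.12,17,0.06,0,0.12,23,0.08,0,0.12,30,0.08,0,0.12,30,0.08,0,0.12,30]' 0.5 60; python3 st.py
```

```text
time_s: 6.5
tcp_pos: [0.5258, 0.006, 0.0776]
eef_rot: [-131.3, 90.0, 73.5]
contact_force: [-1.9, 3.0, -1.0]
gripper_width: 0.0097
6.5 [ 22.   15.2 -29.1  -0.  -45.7   2.8] [0.5258 0.006  0.0776] [-1.95  2.96 -1.03] [ 1.048  1.066 -0.014] 0.0097
psi 204.78471726214073
```

```bash
cat > av.py <<'E'
from plant import sensors,cams
from h import *
L=[]
for i in range(4):
    s=sensors.get_state(); L.append(np.r_[s["moment"][2],s["joint_torque"][5],s["contact_force"]]); cams.capture("top") if i<3 else 0
L=np.array(L); print("Mz,tau6,F",L.mean(0).round(3),"sd",L.std(0).round(3))
M=R.from_euler("xyz",s["eef_rot"],degrees=True).as_matrix()
print(round(s["time_s"],2),"psi",(np.degrees(np.arctan2(M[1,2],M[0,2]))%360).round(2),"j6",s["joints"][5].round(1),s["tcp_pos"].round(4),"F tool",(M.T@L.mean(0)[2:]).round(1))
E
python3 av.py
```

```text
Mz,tau6,F [ 0.04  -0.042 -2.196  3.11  -1.091] sd [0.053 0.029 0.227 0.236 0.269]
6.65 psi 204.71 j6 2.7 [0.5259 0.006  0.0777] F tool [ 1.1 -3.7  0.7]
```

```bash
python3 -m handwheel '[0.02,-0.05,0,6,0.03,-0.05,0,12,0.05,-0.05,0,18,0.07,-0.05,0,24,0.08,-0.05,0,30,0.1,-0.05,0,36,0.11,-0.05,0,40,0.11,-0.05,0,40,0.11,-0.05,0,40,0.11,-0.05,0,40]' && python3 av.py
```

```text
time_s: 7.9
tcp_pos: [0.5263, 0.0062, 0.0767]
eef_rot: [-156.9, 89.9, 7.8]
contact_force: [4.6, -0.0, -7.5]
gripper_width: 0.0102
Mz,tau6,F [ 0.08  -0.067  4.866 -0.162 -8.097] sd [0.013 0.003 0.434 0.444 0.643]
8.05 psi 164.67 j6 -37.4 [0.5262 0.0062 0.0767] F tool [ 8.1 -1.1 -4.7]
```

```bash
python3 -m handwheel '[0.04,0,-0.1,6,0.06,0,-0.1,12,0.08,0,-0.1,18,0.1,0,-0.1,24,0.11,0,-0.1,30,0.13,0,-0.1,36,0.14,0,-0.1,40,0.14,0,-0.1,40,0.14,0,-0.1,40,0.14,0,-0.1,40]' && python3 av.py
```

```text
time_s: 9.3
tcp_pos: [0.5268, 0.0059, 0.0756]
eef_rot: [-118.5, 90.0, 6.2]
contact_force: [2.0, -0.1, 0.2]
gripper_width: 0.0097
Mz,tau6,F [ 0.209 -0.182  1.66  -0.083  0.649] sd [0.039 0.004 0.445 0.341 0.348]
9.45 psi 124.67 j6 -77.3 [0.5268 0.0059 0.0756] F tool [-0.6 -1.3 -1. ]
```

```bash
python3 -m handwheel '[0.02,0,0,5,0.03,0,0,10,0.04,0,0,15,0.06,0,0,20,0.07,0,0,25,0.07,0,0,25,0.07,0,0,25,0.07,0,0,25,0.07,0,0,25,0.07,0,0,25]' && python3 av.py
```

```text
time_s: 10.7
tcp_pos: [0.5269, 0.0057, 0.0749]
eef_rot: [-119.3, 90.0, -19.6]
contact_force: [3.3, -4.2, 5.4]
gripper_width: 0.0099
Mz,tau6,F [ 0.296 -0.272  3.319 -4.196  5.681] sd [0.037 0.    0.108 0.172 0.428]
10.85 psi 99.69 j6 -102.3 [0.5269 0.0057 0.0749] F tool [-5.7 -2.6 -4.7]
```

```bash
python3 -m handwheel '[0,0,-0.05,3,0,0,-0.1,6,0,0,-0.1,9,0,0,-0.1,12,0,0,-0.1,12,0,0,-0.1,12,0,0,-0.1,12,0,0,-0.1,12,0,0,-0.1,12,0,0,-0.1,12]' && python3 av.py
```

```text
time_s: 12.1
tcp_pos: [0.527, 0.0053, 0.0747]
eef_rot: [-50.1, 90.0, 37.5]
contact_force: [1.6, 3.7, 4.8]
gripper_width: 0.0098
Mz,tau6,F [ 0.338 -0.33   2.228  3.524  5.2  ] sd [0.021 0.    0.693 0.394 0.518]
12.25 psi 87.65 j6 -114.2 [0.527  0.0053 0.0747] F tool [-5.2 -2.1  3.6]
```

```bash
python3 -m handwheel '[0,0,0.05,0,0,0,0.05,0,0,0,0.05,0,0,0,0.05,0,0,0,0.05,0,0,0,0.05,0,0,0,0.05,0,0,0,0.05,0,0,0,0.05,0,0,0,0.05,0]' 6; cat av.py - <<'E' >x.py
for n,b,k in(("scene",(165,130,275,270),4),):
    c=cams.capture(n); crop(c,b,k,f"pics/{n}_c.png",proj(c,[[.527,.006,.112],s["tcp_pos"]]))
E
python3 x.py
```

```text
time_s: 13.5
tcp_pos: [0.5267, 0.0054, 0.0746]
eef_rot: [-58.5, 90.0, 29.1]
contact_force: [-0.1, 0.3, -0.3]
gripper_width: 0.0602
Mz,tau6,F [-0.005 -0.    -0.157  0.066 -0.108] sd [0.023 0.    0.356 0.177 0.286]
13.65 psi 87.64 j6 -114.3 [0.5267 0.0054 0.0746] F tool [0.1 0.2 0.1]
```

View pics/scene_c.png

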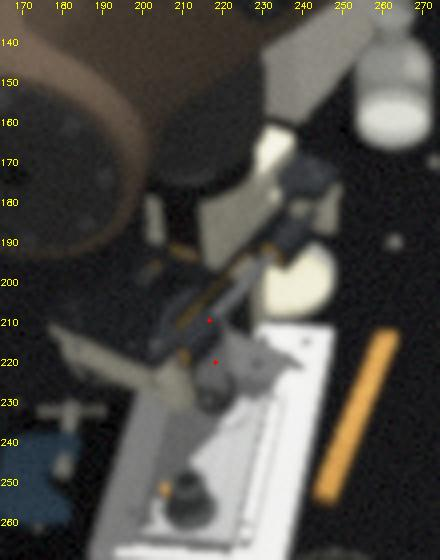

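```bash
python3 -m handwheel '[-3,0,0,0,-6,0,0,0,-6.5,0,0,0,-6.5,2,0,0,-6.5,3.8,0,0,-6.5,3.8,0,0,-6.5,3.8,0,0,-6.5,3.8,0,0,-6.5,3.8,0,0,-6.5,3.8,0,0]'; cat av.py - <<'E' >x.py
for n,b,k in(("scene",(165,130,275,270),4),("top",(150,135,280,235),6)):
    c=cams.capture(n); crop(c,b,k,f"pics/{n}_d.png",proj(c,[s["tcp_pos"]]))
E
python3 x.py
```

```text
time_s: 14.95
tcp_pos: [0.4889, 0.0069, 0.1394]
eef_rot: [115.4, 90.0, -156.9]
contact_force: [-0.4, -0.8, 0.4]
gripper_width: 0.06
Mz,tau6,F [-0.009  0.001 -0.334 -0.275 -0.21 ] sd [0.014 0.    0.485 0.961 0.479]
15.1 psi 87.63 j6 -116.3 [0.4888 0.0069 0.1395] F tool [ 0.2  0.3 -0.3]
```

View pics/scene_d.png

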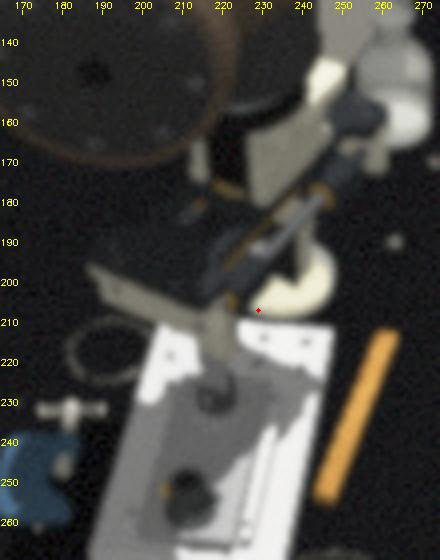

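View pics/top_d.png

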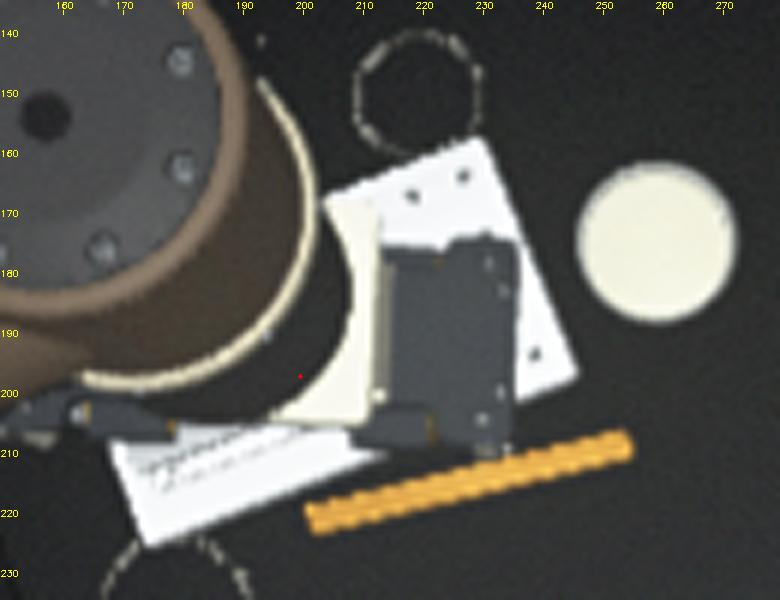

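```bash
python3 -m handwheel '[0,0,0,0,0,0,0,0,0,0,0,0,0,0,0,0,1,0,0,0,2,0,0,0,3,0,0,0,4,0,0,0,4.3,0,0,0,4.3,0,0,0]' 0 20; python3 av.py
```

```text
time_s: 16.45
tcp_pos: [0.4887, 0.0069, 0.0963]
eef_rot: [123.0, 90.0, -149.4]
contact_force: [1.0, -0.1, 0.5]
gripper_width: 0.0003
Mz,tau6,F [-0.008 -0.     0.158  0.189  0.054] sd [0.011 0.    0.707 0.22  0.537]
16.6 psi 87.64 j6 -116.3 [0.489  0.0071 0.0969] F tool [-0.1 -0.1  0.2]
```

```bash
python3 -m handwheel '[0,-0.6,0,0,0,-1.2,0,0,0,-1.6,0,0,0,-1.8,0,0,0,-2,0,0,0,-2.1,0,0,0,-2.2,0,0,0,-2.3,0,0,0,-2.4,0,0,0,-2.4,0,0]'; python3 av.py
```

```text
time_s: 17.85
tcp_pos: [0.5085, 0.0052, 0.0961]
eef_rot: [101.6, 89.6, -170.8]
contact_force: [-16.3, 4.2, 14.0]
gripper_width: 0.0006
Mz,tau6,F [-1.3000e-02 -1.8000e-02 -1.6162e+01  3.5730e+00  1.4117e+01] sd [0.019 0.002 0.093 0.468 0.321]
18.0 psi 87.58 j6 -115.0 [0.5086 0.0052 0.0961] F tool [-14.   16.4   2.9]
```

```bash
python3 -m handwheel '[0,1.5,0,0,-2,2,0,0,-5,2,0,0,-5,-1,0,0,-5,-4,0,0,-5,-5.3,0,0,-4,-5.3,0,0,-2,-5.3,0,0,0,-5.3,0,0,0,-5.3,0,0]'; python3 av.py
```

```text
time_s: 19.25
tcp_pos: [0.5633, 0.0034, 0.0947]
eef_rot: [105.4, 89.8, -167.0]
contact_force: [0.1, -0.1, -0.1]
gripper_width: 0.0001
Mz,tau6,F [-0.006 -0.004  0.36  -0.028  0.413] sd [0.013 0.001 0.597 0.773 0.66 ]
19.4 psi 87.65 j6 -112.6 [0.5657 0.0039 0.0972] F tool [-0.4 -0.4 -0. ]
```

```bash
python3 -m handwheel '[0,0.6,0.2,0,0,1.2,0.2,0,0,1.6,0.2,0,0,1.8,0.2,0,0,2,0.2,0,0,2.1,0.2,0,0,2.2,0.2,0,0,2.3,0.2,0,0,2.4,0.2,0,0,2.4,0.2,0]'; python3 av.py
```

```text
time_s: 20.65
tcp_pos: [0.5419, 0.0068, 0.0968]
eef_rot: [-85.1, 90.0, 2.5]
contact_force: [4.4, -2.3, 3.0]
gripper_width: 0.0005
Mz,tau6,F [ 0.024 -0.042  4.074 -1.978  3.63 ] sd [0.025 0.003 0.326 0.665 0.378]
20.8 psi 87.64 j6 -113.8 [0.5419 0.0068 0.0967] F tool [-3.6 -4.2 -1.8]
```

```bash
python3 -m handwheel '[0,0.4,0,0,0.03,0.8,0,0,0.1,1.3,0,0,0.2,1.75,0,0,0.42,2.3,0,0,0.65,2.78,0,0,1,3.25,0,0,1.36,3.66,0,0,1.36,3.66,0,0,1.36,3.66,0,0]'; python3 av.py
```

```text
time_s: 22.05
tcp_pos: [0.5045, 0.0084, 0.0825]
eef_rot: [89.9, 89.9, 177.5]
contact_force: [0.0, -0.6, 1.0]
gripper_width: 0.0004
Mz,tau6,F [ 0.007 -0.005 -0.07  -0.318  0.987] sd [0.032 0.002 0.539 0.382 0.493]
22.2 psi 87.62 j6 -115.6 [0.5047 0.0084 0.0826] F tool [-1.   0.1 -0.3]
```

```bash
python3 -m handwheel '[0.3,0.25,0,0,0.6,0.45,0,0,0.92,0.66,0,0,1.2,0.8,0,0,1.45,0.9,0,0,1.61,0.96,0,0,1.75,1,0,0,1.85,1.05,0,0,1.9,1.05,0,0,1.9,1.05,0,0]'; cat av.py - <<'E' >x.py
for n,b,k in(("scene",(165,130,275,270),4),):
    c=cams.capture(n); crop(c,b,k,f"pics/{n}_e.png",proj(c,[s["tcp_pos"]]))
E
python3 x.py
```

```text
time_s: 23.45
tcp_pos: [0.4945, 0.0086, 0.0639]
eef_rot: [121.4, 90.0, -151.0]
contact_force: [0.1, -3.4, 4.9]
gripper_width: 0.0004
Mz,tau6,F [-0.014  0.011 -0.508 -3.836  5.018] sd [0.017 0.    0.366 0.437 0.359]
23.6 psi 87.63 j6 -116.2 [0.4946 0.0086 0.064 ] F tool [-5.   0.4 -3.9]
```

View pics/scene_e.png

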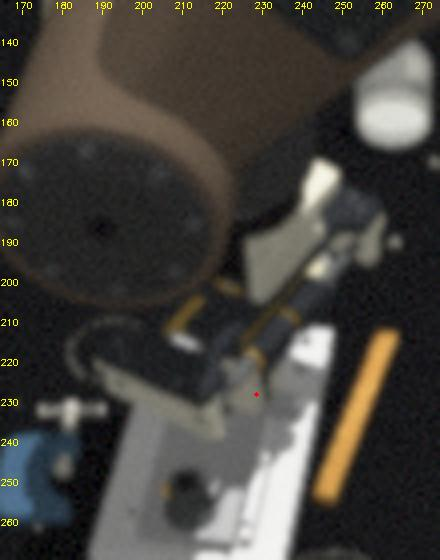

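```bash
python3 -m handwheel '[0.05,0,0,0,0.1,0,0,0,0.15,0,0,0,0.2,0,0,0,0.25,0,0,0,0.3,0,0,0,0.3,0,0,0,0.3,0,0,0,0.3,0,0,0,0.3,0,0,0]'; python3 av.py
```

```text
time_s: 24.9
tcp_pos: [0.4946, 0.0084, 0.0625]
eef_rot: [-159.8, 90.0, -72.1]
contact_force: [-7.9, -2.6, 23.5]
gripper_width: 0.0004
Mz,tau6,F [-0.058  0.054 -7.94  -3.029 23.96 ] sd [0.048 0.    0.218 0.549 0.312]
25.05 psi 87.66 j6 -116.2 [0.4945 0.0085 0.0625] F tool [-24.    7.8  -3.4]
```

```bash
python3 -m handwheel '[-1,0,0,0,-4,0,0,0,-8,0,0,0,-12,0,0,0,-16,0,-3,0,-18,0,-8,0,-18,0,-13,0,-18,0,-18,0,-18,0,-22,0,-18,0,-22,0]'; cat av.py - <<'E' >x.py
for n,b,k in(("scene",(165,180,275,290),5),("top",(150,135,280,235),6)):
    c=cams.capture(n); crop(c,b,k,f"pics/{n}_f.png")
    cv2.imwrite(f"pics/{n}_full.png",c["image"][:,:,::-1])
E
python3 x.py
```

```text
time_s: 26.3
tcp_pos: [0.4853, -0.2127, 0.2402]
eef_rot: [47.6, 89.9, 135.0]
contact_force: [-0.2, 0.9, -0.5]
gripper_width: 0.0003
Mz,tau6,F [-0.016  0.219 -0.22   0.703 -0.396] sd [0.011 0.212 0.076 0.394 0.097]
26.45 psi 87.62 j6 -90.1 [ 0.4856 -0.2105  0.2405] F tool [0.4 0.2 0.7]
```

View pics/scene_f.png

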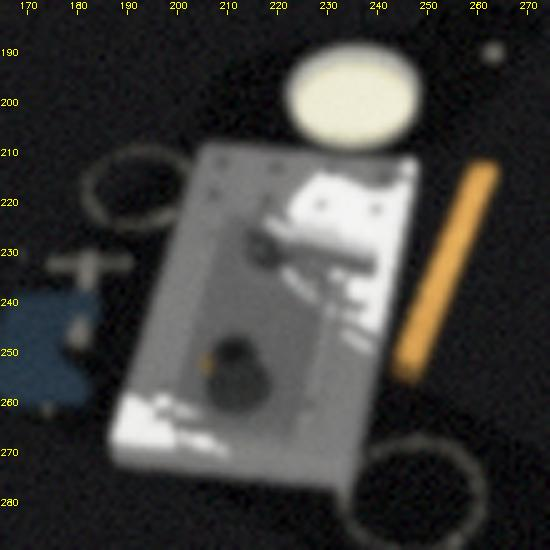

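View pics/top_f.png

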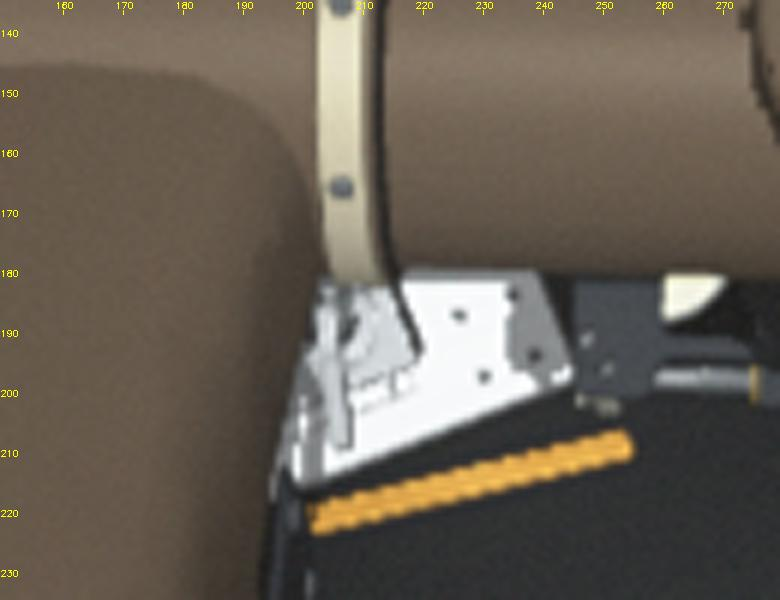

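View pics/top_full.png

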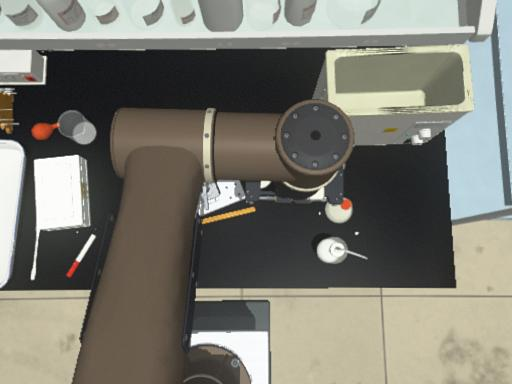

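Run:
```python
from h import *
t=load("pics/top0.pkl");s=load("pics/scene0.pkl")
for a in(70,80,90):
  th=np.radians(a); yaw=np.radians(185)
  for w in(-.01,0,.01):
    r=.06*np.sin(th)-w*np.cos(th); z=.0535+.06*np.cos(th)+w*np.sin(th)
    P=[.5267+r*np.cos(yaw),.006+r*np.sin(yaw),z]; print(a,w,proj(s,P).round(1),proj(t,P).round(1))
```

```text
70 -0.01 [[239.6 229.8]] [[205.7 209.5]]
70 0 [[238.2 226.9]] [[205.2 207.8]]
70 0.01 [[236.8 223.9]] [[204.6 206. ]]
80 -0.01 [[240.1 232.8]] [[206.2 210.3]]
80 0 [[239.3 229.9]] [[205.7 209.2]]
80 0.01 [[238.5 227.1]] [[205.2 208.2]]
90 -0.01 [[240.  235.5]] [[206.7 210.5]]
90 0 [[239.8 232.9]] [[206.2 210. ]]
90 0.01 [[239.7 230.2]] [[205.8 209.6]]
```

Run:
```python
from plant import workorder,sensors
print(workorder.close_job()); s=sensors.get_state(); print(s["time_s"],s["contact_force"])
```

```text
the job is handed in; nothing more can be done
None
the job is handed in; nothing more can be done
```

I screwed the clamp bolt down to snug, let go of it, folded the lever flat against its stop and handed the job in after about 26 s. No verdict was reported.

- **Tightening:** I pinched the lever (10 mm opening) and turned it about 147° clockwise in one grasp. The torque rose from about 0.08 N m free to about 0.34 N m. That implies roughly 26 N of press on the plate, or up to about 33 N going by the flatter torque slope in the middle of the turn. Either way it is inside the 15 to 45 N window.
- **Letting go:** after opening the jaws, the force and torque read zero within noise. The lever was still upright when the first push met its stop.
- **Folding:** I could not tell the fold direction from the pictures. The first push, away from the robot, met about 16 N sideways and 14 N upwards, so I stopped. From the other side the lever folded with about 4 N. At the end it held against its stop with about 24 N of downward push.
- **Last checks:**
  - In the last scene picture the lever's end is at about row 232.5; a fully flat lever should show at 232.9.
  - The tool touched nothing (readings within noise).
  - The dish is where it started. The arm partly hid the bottle and flask in the last top picture, so I checked those only by eye; the flask looks unmoved.
- **Not measured:** the final press was not measured directly. I infer about 49 to 56 N, the estimate above plus the 23 N the fold adds, against a required 33 to 72 N.

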